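Find the hidden release and pop the scale's battery door

ROBOT

A 6-joint arm with a two-finger parallel gripper is mounted at the origin on the work surface. World frame = base frame: x ahead of the robot, y to its left, z up, the work surface at z = 0. Lengths are in mm, angles in rad, forces in N, time in s.
With the tool pointing down it reaches from about 350 to 775 mm from the base axis. Payload 7.3 kg.
Tool frame: the origin (TCP) lies at the very end of the fingers, on their centre line; the grasp point (between the pads) lies 19 mm behind it; x points along the fingers, z is the direction in which the jaws open and shut, and the axes are right-handed (so a half turn about x gives the same grasp; the last joint's range is limited). The gripper opens to 92 mm and grips with 3 to 60 N. Pads are 19 mm wide; open, the fingers measure 130 mm over their backs; the gripper's body (75 mm by 190 mm) begins 47 mm behind the grasp point.
Start: joints at [-1.256, 0.342, 1.524, -0, 1.275, -0.146], TCP at [233.473, -470.25, 226.741] pointing down, gripper open.
Joint ranges: [-2.53, 2.53], [-0.77, 2.02], [0.04, 2.7], [-1, 4.14], [0.28, 2.66], [-3.11, 3.11]. Speed limits (rad/s): [2.57, 2.57, 3.14, 3.14, 3.14, 3.14].

INTERFACE

Orientations are given as [roll, pitch, yaw] about the fixed x, y, z axes, in that order (R = Rz(yaw) Ry(pitch) Rx(roll)).
In Python, from plant import * gives the robot as it stands.
- The arm moves only by the shell command python3 -m creep 'ROWS'. ROWS is JSON, a list of rows, each an object of numbers: "tx", "ty", "tz": the shift along the tool's x, y, z in cm; "wx", "wy", "wz": the turn, a rotation vector about the tool's x, y, z in rad; "gripper": the closure, from -1 (fully open) to 1 (shut). A call has 1 to 8 rows; each row is the pose to reach, as a shift and turn from the pose commanded when the call began, along the tool's axes at that moment; what a row does not reach only later rows make up. A row lasts 1/12 s, in which the tool goes at most 41.7 mm and 7.16 degrees, less where a joint would pass 70% of its speed; a pose out of reach is approached as far as the arm can. A call with a gripper value outside its range is refused whole. The fingers move at their own pace and stop on an object; the grip force is fixed at half the most. Time passes only in rows, so rows that repeat a pose let the fingers close. It gives the time, the measured TCP pose, the force and the opening at its end, in the units of the state.
- get_obs(): the state, without advancing time (a new reading comes with each control period).
- capture(name): name is "scene" or "top"; returns a dict with "frame" (420x560x3 uint8, red, green, blue), "z_map" (420x560 float32, mm along the optical axis (not along the pixel's ray), 0 where there is no reading), "vertical_fov" (degrees; the focal length in pixels is half the picture's height over the tangent of half this angle, whatever the lens; pixels are square), "cx", "cy" (the principal point, pixels), "xyz" and "rotation" of the camera in the world. Camera axes: x right, y down, z forward; pixel columns grow to the right and rows downward; lengths in mm; the calibration is good to about 2 mm. A picture is of the moment at which its call begins.
- close_job(): hands the job in, once; it reports no verdict.
The state is a dict: "time": time; "joint_positions": joint angles; "dq": joint speeds; "tau": joint torques, N m; "tool_pos": TCP position; "tcp_rot": TCP orientation; "contact_force": force on the tool from outside, world axes, zero at the start; "moment": the same for the moment, N m; "grip_width": finger opening in mm.
Only numpy, scipy, OpenCV 4.12 (cv2) and the standard library are available. Lean on these libraries where they do the work, as an engineer would, in place of code of your own. Each camera call takes 0.05 s, during which the arm holds its last target.

TASK

The black battery door on top of the bench scale's grey battery box is held by a concealed catch: one of the six identical grey caps set into the metal top is its push button, the other five are dead blanks. Feel across the caps with closed fingertips, pressing gently, until you find the one that gives, push that one down so that the door springs open, and then take the hand away, leaving the door standing open. Grasp and lift nothing, and leave the brass weight on the box and everything else on the table where it stands.

Things in the scene. Friction and masses are not known exactly. Their poses are not given: they have to be found in the camera images.
- unit: battery box of the bench scale: a grey box 240 mm (its x) by 340 mm (its y), 85 mm high, with a level bright metal top, fixed to the table. Origin at the centre of its underside, z up; at yaw 0 its x points away from the robot. The top holds six grey square caps (2 rows of 3) on its -y part and a black battery door on its +y part. Press gently: more than 60 N on anything fails
- panel (a point): middle of the six caps, on the top surface of the metal panel: 60 mm to -y of the box's origin, 85 mm up; axes as the box
- release (a joint): travel of the hidden release cap, 0 = at rest, 0.006 m = fully down. It is one of the six caps (any of them, drawn anew each time) and looks like the rest. Spring: it starts to move at about 1.5 N, is fully down at 4.5 to 6 N, and comes back when let go. The door is let go at about 0.004 m; the other five caps are rigid
- door (a joint): angle of the battery door, 0 = shut and flush, 0.6 rad = open to its stop. A spring throws it open within a second of the release being pressed, and it then stays open by itself. It cannot be opened in any other way
- door_edge (a point): middle of the free edge of the black battery door (166 x 91 mm), on its top side, 148 mm to +y of the box's origin when shut; the hinge is the door's other long side, next to the caps (57 mm to +y of the origin, 82 mm up), so that the door rises on the side away from the caps, its edge by about 50 mm
- weight: brass calibration weight, 34 mm across, 44 mm high, about 200 g, standing loose on the box's top along its +x margin; origin at the centre of its foot. Leave it standing where it is
- cap0 (a point): centre of the top of cap 0: near row (local x -32 mm), local y -124 mm. A 50 mm square in a 54 mm opening, neighbours 64 mm apart, 83.5 mm above the table, 1.5 mm below the metal round it
- cap1 (a point): centre of the top of cap 1: near row (local x -32 mm), local y -60 mm. A 50 mm square in a 54 mm opening, neighbours 64 mm apart, 83.5 mm above the table, 1.5 mm below the metal round it
- cap2 (a point): centre of the top of cap 2: near row (local x -32 mm), local y +4 mm. A 50 mm square in a 54 mm opening, neighbours 64 mm apart, 83.5 mm above the table, 1.5 mm below the metal round it
- cap3 (a point): centre of the top of cap 3: far row (local x +32 mm), local y -124 mm. A 50 mm square in a 54 mm opening, neighbours 64 mm apart, 83.5 mm above the table, 1.5 mm below the metal round it
- cap4 (a point): centre of the top of cap 4: far row (local x +32 mm), local y -60 mm. A 50 mm square in a 54 mm opening, neighbours 64 mm apart, 83.5 mm above the table, 1.5 mm below the metal round it
- cap5 (a point): centre of the top of cap 5: far row (local x +32 mm), local y +4 mm. A 50 mm square in a 54 mm opening, neighbours 64 mm apart, 83.5 mm above the table, 1.5 mm below the metal round it
- bowl: steel bowl, 140 mm across, 75 mm high, to the right of the box; origin at the centre of its foot. A bystander: leave it alone
- jug: clear plastic measuring jug with a handle, 110 mm across, 170 mm high, to the right near the robot; origin at the centre of its foot. A bystander: leave it alone
- cup: steel cup, 72 mm across, 90 mm high, to the left near the robot; origin at the centre of its foot. A bystander: leave it alone
- jar: amber jar with a red lid, 64 mm across, 100 mm high, on the left beyond the cup; origin at the centre of its foot. A bystander: leave it alone
- spatula: spatula, 240 mm long, lying on the left; origin near its middle. A bystander: leave it alone
- spoon: spoon, 200 mm long, lying on the right, near the robot; origin near its middle. A bystander: leave it alone
Not all that is in view belongs to the job. Of the things shaped like the weight, the brass one is meant.

How it is judged:
By the outcome, as a careful person would: the job done as asked, in the order asked, and still so for the second after the job is handed in, with the robot touching nothing.
It also fails if it takes over 58 s, if anything falls off the work surface, if the arm or the gripper's body presses on something with over 40 N, if the wrist force passes 120 N, or if a joint passes its speed limit or range.

## Working session

There is one attempt and no reset: what is moved stays moved. The work goes in short steps, Python scripts to look and compute and a shell command to move; the robot and the scene stay as the last step left them, time stands still between calls to the robot, and variables do not carry over. Pictures are saved under pics/ and viewed, and the job is handed in when it is done.

```bash
mkdir -p pics; ls
cat > h.py <<'E'
from plant import *
import numpy as np, cv2
def cap(name):
    c=capture(name); h=c["frame"].shape[0]
    c["f"]=h/2/np.tan(np.radians(c["vertical_fov"])/2); return c
def world(c,u,v,z=None):
    d=np.array([(u-c["cx"])/c["f"],(v-c["cy"])/c["f"],1.0])
    R=np.array(c["rotation"]); R=R if R.shape==(3,3) else None
    o=np.array(c["xyz"]); w=R@d
    if z is None: return o+w*c["z_map"][int(round(v)),int(round(u))]
    return o+w*(z-o[2])/w[2]
def save(c,n,img=None): cv2.imwrite("pics/"+n,cv2.cvtColor(c["frame"] if img is None else img,cv2.COLOR_RGB2BGR))
E
python3 - <<'E'
from h import *
import pickle
print(get_obs())
for n in("scene","top"):
    c=cap(n); save(c,n+"0.png"); pickle.dump(c,open(n+".pkl","wb"))
    print(n,c["f"],c["cx"],c["cy"],c["xyz"],c["rotation"])
E
```

```text
pics
{'time': 0.0, 'joint_positions': array([-1.25600440e+00,  3.42718235e-01,  1.52503815e+00,  2.28527342e-05,
        1.27536959e+00, -1.45983379e-01]), 'dq': array([ 0.00114869,  0.00072515, -0.00095131, -0.00110456,  0.00139905,
        0.00060956]), 'tau': array([ 1.56500249e-03, -4.31242347e+01, -2.44214505e+01,  7.17912731e-02,
        5.60877775e-02, -1.41909672e-04]), 'tool_pos': array([ 233.34398531, -469.83833744,  226.03990571]), 'tcp_rot': array([2.98135855, 1.56926284, 1.87133086]), 'contact_force': array([-0.78571345, -0.46620051, -0.62505422]), 'moment': array([-0.03117088, -0.06126891, -0.0343312 ]), 'grip_width': 91.86883943597715}
scene 391.5544999202304 282.2165080119115 206.15001417720507 [1093.18851712 -868.37800878  820.52049813] [-2.2048843   0.02075687  0.51510013]
top 535.5146946082132 282.66843152769866 203.712540142704 [ 243.24167086   -2.59732039 1784.38320975] [-2.95409409 -0.00414301 -1.5773737 ]
```

Run:
```python
s=open('h.py').read()
s=s.replace('R=np.array(c["rotation"]); R=R if R.shape==(3,3) else None','R=Rotation.from_euler("xyz",c["rotation"]).as_matrix()').replace('import numpy','from scipy.spatial.transform import Rotation\nimport numpy')
open('h.py','w').write(s)
```

```text
(no output)
```

View pics/scene0.png

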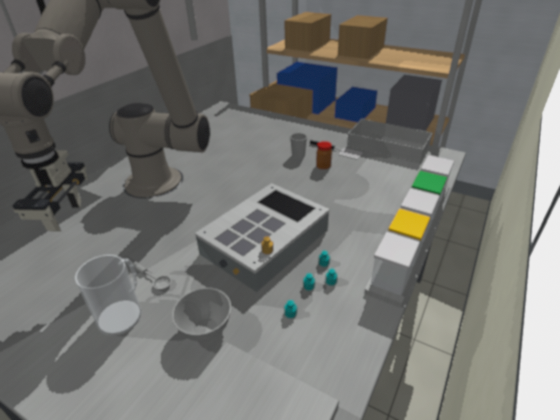

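View pics/top0.png

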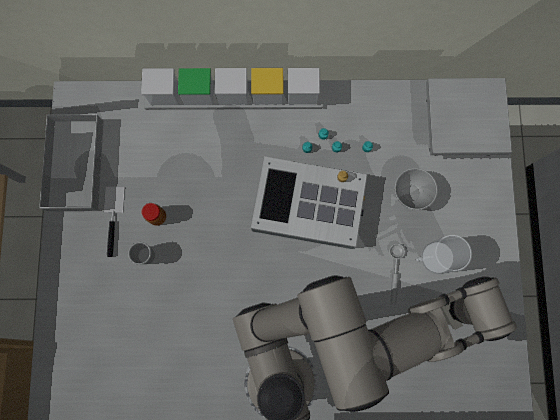

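The scene shows the box (caps at scene px 250,230; door 287,205; brass weight 267,243). In the top view the six caps are around (310–347, 190–216), the door at (278,196) and the brass weight at (343,176). The four teal weights around (307–368, 133–147) are decoys. The bowl, jug and spoon are to the right.

Run:
```python
from h import *
import pickle
c=pickle.load(open("top.pkl","rb"))
x0,y0,x1,y1=240,145,390,255
im=cv2.resize(c["frame"][y0:y1,x0:x1],None,fx=5,fy=5,interpolation=cv2.INTER_CUBIC); save(c,"crop0.png",im)
g=cv2.cvtColor(im,cv2.COLOR_RGB2GRAY)
for lo,hi in((60,135),(0,50)):
  m=cv2.inRange(g,lo,hi); m=cv2.morphologyEx(m,cv2.MORPH_OPEN,np.ones((15,15)))
  n,l,s,ce=cv2.connectedComponentsWithStats(m)
  for i in range(1,n):
    if s[i,4]>2500 and s[i,4]<30000:
        u,v=ce[i]/5-0.4+[x0,y0]; print(s[i],u.round(1),v.round(1),world(c,u,v,83.5).round(1),world(c,u,v).round(1))
```

```text
[ 301  183   90   87 6410] 308.7 190.0 [610.9 -96.6  83.5] [611.5 -96.7  80.7]
[ 398  202   88   88 6513] 328.0 193.6 [ 598.4 -159.1   83.5] [ 598.7 -159.2   82.2]
[ 496  218   90   88 6366] 347.6 196.9 [ 587.2 -222.4   83.5] [ 587.  -222.3   84.4]
[ 285  278   96   88 6599] 305.6 208.9 [548.4 -85.6  83.5] [548.6 -85.6  82.2]
[ 383  296   87   89 6529] 324.9 212.5 [ 536.1 -147.7   83.5] [ 535.1 -147.2   89.2]
[ 480  312   93   88 6573] 344.5 215.9 [ 524.9 -210.8   83.5] [ 525.6 -211.3   79.3]
```

View pics/crop0.png

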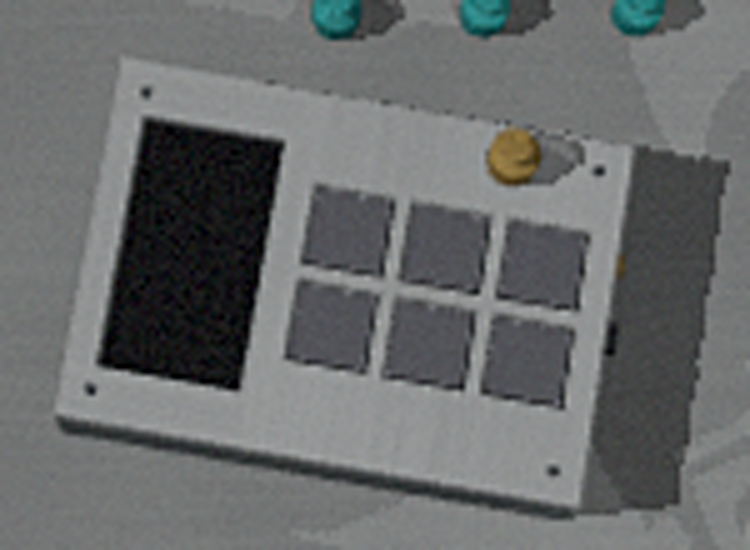

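```bash
cat > mv.py <<'E'
from h import *
import sys
def plan(x,y,z,yaw_z=None):
    """shift in tool axes (cm) and turn from current pose to TCP x,y,z, tool x down, tool z horizontal along angle yaw_z"""
    o=get_obs(); R=Rotation.from_euler("xyz",o["tcp_rot"]); 
    t=R.inv().apply(np.array([x,y,z])-o["tool_pos"])/10
    print("t",o["time"],"tool",o["tool_pos"].round(1),"F",o["contact_force"].round(1),"shift cm",t.round(2))
    if yaw_z is not None:
        for a in(yaw_z,yaw_z+np.pi):
            X=np.array([0,0,-1.]);Z=np.array([np.cos(a),np.sin(a),0]);Y=np.cross(Z,X)
            T=Rotation.from_matrix(np.c_[X,Y,Z]); print("turn",(R.inv()*T).as_rotvec().round(3))
if __name__=="__main__":plan(*[float(a) for a in sys.argv[1:]])
E
python3 - <<'E'
from h import *
import pickle
c=pickle.load(open("top.pkl","rb"))
loc=np.array([[-32,-124],[-32,-60],[-32,4],[32,-124],[32,-60],[32,4]],float)
W=np.array([[524.9,-210.8],[536.1,-147.7],[548.4,-85.6],[587.2,-222.4],[598.4,-159.1],[610.9,-96.6]])
lm,wm=loc.mean(0),W.mean(0); H=(loc-lm).T@(W-wm); a=np.arctan2(H[0,1]-H[1,0],H[0,0]+H[1,1])
R=np.array([[np.cos(a),-np.sin(a)],[np.sin(a),np.cos(a)]]); t=wm-R@lm
P=loc@R.T+t
print("yaw",a,"origin",t,"\n",P.round(1),"\nres",(W-P).round(1))
w=world(c,343,175,125);print("weight",w,R.T@(w[:2]-t))
print("jug",world(c,446,252,170),world(c,436,258,0),"bowl",world(c,417,188,75))
print(Rotation.from_euler("xyz",get_obs()["tcp_rot"]).as_matrix().round(3))
s=pickle.load(open("scene.pkl","rb"))
Rs=Rotation.from_euler("xyz",s["rotation"])
im=s["frame"].copy()
for p in P:
    q=Rs.inv().apply(np.r_[p,83.5]-s["xyz"]); u=(q[:2]/q[2]*s["f"]+[s["cx"],s["cy"]]); print(u.round(1))
    cv2.circle(im,tuple(int(round(k)) for k in u),2,(255,0,0),-1)
save(s,"chk.png",cv2.resize(im[170:290,180:350],None,fx=4,fy=4))
E
python3 mv.py 524 -211 230 -0.186
```

```text
yaw -0.18421744253746225 origin [578.64063639 -94.7152061 ] 
 [[ 524.5 -210.8]
 [ 536.2 -147.8]
 [ 547.9  -84.9]
 [ 587.4 -222.5]
 [ 599.1 -159.6]
 [ 610.8  -96.6]] 
res [[ 0.4 -0. ]
 [-0.1  0.1]
 [ 0.5 -0.7]
 [-0.2  0.1]
 [-0.7  0.5]
 [ 0.1  0. ]]
weight [ 650.07255278 -204.48617203  125.        ] [ 90.33082732 -94.82892637]
jug [ 398.17030191 -503.68764056  170.        ] [ 394.694733   -521.82700065    0.        ] bowl [ 617.26900191 -451.50792544   75.        ]
[[-0.     0.896  0.445]
 [ 0.001  0.445 -0.896]
 [-1.     0.    -0.001]]
[228.1 238. ]
[243.7 226.9]
[258.4 216.6]
[244.  247.4]
[259.5 235.7]
[274.1 224.8]
t 0.1 tool [ 233.3 -469.9  226.1] F [-0.4  0.6 -0.1] shift cm [ -0.37  37.55 -10.26]
turn [-0.924 -0.001 -0.001]
turn [ 2.218e+00 -1.000e-03  1.000e-03]
```

View pics/chk.png

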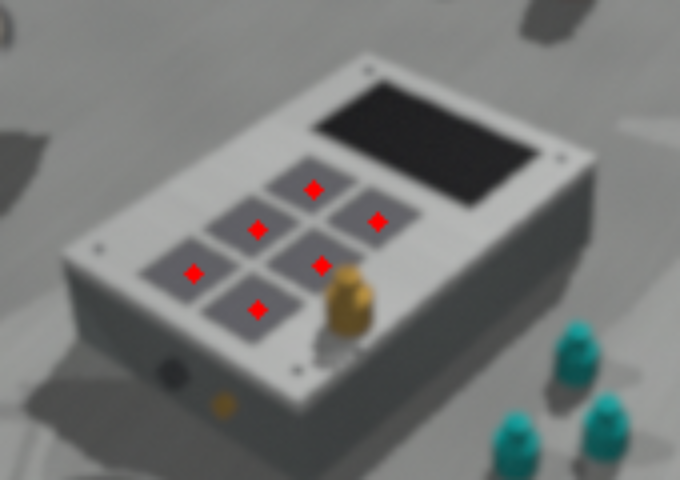

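Reprojecting the fitted caps into the other camera lands on all six, so the fit is good. Now I'll move above cap0, closing the fingers on the way.

```bash
python3 -m creep '[{"tx":-2,"ty":3,"tz":-1,"wx":-0.1,"gripper":1},{"tx":-2,"ty":7,"tz":-2,"wx":-0.2,"gripper":1},{"tx":-2,"ty":10,"tz":-3,"wx":-0.3,"gripper":1},{"tx":-2,"ty":14,"tz":-4,"wx":-0.4,"gripper":1},{"tx":-2,"ty":18,"tz":-5,"wx":-0.5,"gripper":1},{"tx":-2,"ty":22,"tz":-6,"wx":-0.6,"gripper":1},{"tx":-2,"ty":25,"tz":-7,"wx":-0.7,"gripper":1},{"tx":-2,"ty":25,"tz":-7,"wx":-0.7,"gripper":1}]'; python3 mv.py 524.5 -210.8 180 -0.184
```

```text
t 0.1 tool [ 233.3 -469.9  226.1] F [-0.4  0.6 -0.1] shift cm [  4.63  37.6  -10.25]
turn [-0.926 -0.001 -0.001]
turn [ 2.216e+00 -1.000e-03  1.000e-03]validation failed for argument at $[0]...
```

```bash
python3 -m creep '[{"tx":-2,"ty":3,"tz":-1,"wx":-0.1,"wy":0,"wz":0,"gripper":1},{"tx":-2,"ty":7,"tz":-2,"wx":-0.2,"wy":0,"wz":0,"gripper":1},{"tx":-2,"ty":10,"tz":-3,"wx":-0.3,"wy":0,"wz":0,"gripper":1},{"tx":-2,"ty":14,"tz":-4,"wx":-0.4,"wy":0,"wz":0,"gripper":1},{"tx":-2,"ty":18,"tz":-5,"wx":-0.5,"wy":0,"wz":0,"gripper":1},{"tx":-2,"ty":22,"tz":-6,"wx":-0.6,"wy":0,"wz":0,"gripper":1},{"tx":-2,"ty":25,"tz":-7,"wx":-0.7,"wy":0,"wz":0,"gripper":1},{"tx":-2,"ty":25,"tz":-7,"wx":-0.7,"wy":0,"wz":0,"gripper":1}]'; python3 mv.py 524.5 -210.8 180 -0.184
```

```text
time: 0.77
tool_pos: [429.5, -292.2, 246.4]
tcp_rot: [1.567, 1.569, 1.167]
contact_force: [-0.5, 1.1, -1.2]
grip_width: 43.1
t 0.7667 tool [ 429.5 -292.2  246.4] F [-0.5  1.1 -1.2] shift cm [ 6.66 11.18  5.59]
turn [-0.216  0.    -0.002]
turn [ 2.926 -0.003 -0.   ]
```

```bash
python3 -m creep '[{"tx":2,"ty":4,"tz":2,"wx":-0.1,"wy":0,"wz":0,"gripper":1},{"tx":4,"ty":8,"tz":4,"wx":-0.2,"wy":0,"wz":0,"gripper":1},{"tx":6.6,"ty":11.2,"tz":5.6,"wx":-0.216,"wy":0,"wz":0,"gripper":1},{"tx":9,"ty":11.2,"tz":5.6,"wx":-0.216,"wy":0,"wz":0,"gripper":1},{"tx":12,"ty":11.2,"tz":5.6,"wx":-0.216,"wy":0,"wz":0,"gripper":1},{"tx":14,"ty":11.2,"tz":5.6,"wx":-0.216,"wy":0,"wz":0,"gripper":1},{"tx":14.5,"ty":11.2,"tz":5.6,"wx":-0.216,"wy":0,"wz":0,"gripper":1},{"tx":14.5,"ty":11.2,"tz":5.6,"wx":-0.216,"wy":0,"wz":0,"gripper":1}]'; python3 mv.py 524.5 -210.8 83.5 -0.184
```

```text
time: 1.43
tool_pos: [521.1, -215.9, 100.1]
tcp_rot: [2.865, 1.567, 2.67]
contact_force: [-0.2, -0.3, 0.5]
grip_width: 0.1
t 1.4333 tool [ 521.1 -215.9  100.1] F [-0.2 -0.3  0.5] shift cm [1.66 0.56 0.24]
turn [-0.011 -0.004 -0.001]
turn [ 3.131e+00 -2.000e-03  6.000e-03]
```

```bash
python3 -m creep '[{"tx":0.5,"ty":0.3,"tz":0.2,"wx":0,"wy":0,"wz":0,"gripper":1},{"tx":1,"ty":0.3,"tz":0.2,"wx":0,"wy":0,"wz":0,"gripper":1},{"tx":1.3,"ty":0.3,"tz":0.2,"wx":0,"wy":0,"wz":0,"gripper":1},{"tx":1.3,"ty":0.3,"tz":0.2,"wx":0,"wy":0,"wz":0,"gripper":1},{"tx":1.3,"ty":0.3,"tz":0.2,"wx":0,"wy":0,"wz":0,"gripper":1}]'; python3 mv.py 524.5 -210.8 83.5 -0.184
python3 -m creep '[{"tx":0.1,"ty":0,"tz":0,"wx":0,"wy":0,"wz":0,"gripper":1},{"tx":0.2,"ty":0,"tz":0,"wx":0,"wy":0,"wz":0,"gripper":1},{"tx":0.2,"ty":0,"tz":0,"wx":0,"wy":0,"wz":0,"gripper":1},{"tx":0.2,"ty":0,"tz":0,"wx":0,"wy":0,"wz":0,"gripper":1}]'
```

```text
time: 1.85
tool_pos: [524.9, -213.7, 89.2]
tcp_rot: [-0.435, 1.57, -0.629]
contact_force: [-0.5, -0.6, 0.8]
grip_width: 0.4
t 1.85 tool [ 524.9 -213.7   89.2] F [-0.5 -0.6  0.8] shift cm [ 0.57  0.27 -0.1 ]
turn [-0.01   0.001  0.   ]
turn [ 3.131e+00  1.000e-03 -1.000e-03]
time: 2.18
tool_pos: [524.8, -213.4, 86.8]
tcp_rot: [-1.026, 1.571, -1.22]
contact_force: [-0.0, -0.4, -0.3]
grip_width: 0.3
```

```bash
python3 -m creep '[{"tx":0.1,"ty":0.2,"tz":0,"wx":0,"wy":0,"wz":0,"gripper":1},{"tx":0.2,"ty":0.2,"tz":0,"wx":0,"wy":0,"wz":0,"gripper":1},{"tx":0.3,"ty":0.2,"tz":0,"wx":0,"wy":0,"wz":0,"gripper":1},{"tx":0.3,"ty":0.2,"tz":0,"wx":0,"wy":0,"wz":0,"gripper":1}]'
python3 -m creep '[{"tx":0.1,"ty":0,"tz":0,"wx":0,"wy":0,"wz":0,"gripper":1},{"tx":0.1,"ty":0,"tz":0,"wx":0,"wy":0,"wz":0,"gripper":1},{"tx":0.1,"ty":0,"tz":0,"wx":0,"wy":0,"wz":0,"gripper":1}]'
```

```text
time: 2.52
tool_pos: [525.3, -211.4, 83.8]
tcp_rot: [-0.52, 1.571, -0.714]
contact_force: [0.5, 0.6, 2.1]
grip_width: 0.7
time: 2.77
tool_pos: [525.2, -211.4, 83.7]
tcp_rot: [-0.286, 1.57, -0.48]
contact_force: [-1.4, 1.2, 9.1]
grip_width: 0.7
```

Cap0 is rigid: 9 N and no travel, with contact at z = 83.7. Next is cap1, which is +64 mm along tool y.

```bash
python3 -m creep '[{"tx":-1,"ty":0,"tz":0,"wx":0,"wy":0,"wz":0,"gripper":1},{"tx":-1,"ty":3,"tz":0,"wx":0,"wy":0,"wz":0,"gripper":1},{"tx":-1,"ty":6.4,"tz":0,"wx":0,"wy":0,"wz":0,"gripper":1},{"tx":-1,"ty":6.4,"tz":0,"wx":0,"wy":0,"wz":0,"gripper":1},{"tx":-0.6,"ty":6.4,"tz":0,"wx":0,"wy":0,"wz":0,"gripper":1},{"tx":-0.3,"ty":6.4,"tz":0,"wx":0,"wy":0,"wz":0,"gripper":1},{"tx":-0.3,"ty":6.4,"tz":0,"wx":0,"wy":0,"wz":0,"gripper":1},{"tx":-0.3,"ty":6.4,"tz":0,"wx":0,"wy":0,"wz":0,"gripper":1}]'; python3 mv.py 536.2 -147.8 83.5 -0.184
python3 -m creep '[{"tx":0.1,"ty":0,"tz":0,"wx":0,"wy":0,"wz":0,"gripper":1},{"tx":0.2,"ty":0,"tz":0,"wx":0,"wy":0,"wz":0,"gripper":1},{"tx":0.2,"ty":0,"tz":0,"wx":0,"wy":0,"wz":0,"gripper":1},{"tx":0.2,"ty":0,"tz":0,"wx":0,"wy":0,"wz":0,"gripper":1}]'
```

```text
time: 3.43
tool_pos: [537.2, -149.6, 85.3]
tcp_rot: [-2.951, 1.57, 3.137]
contact_force: [0.4, 0.7, 0.3]
grip_width: 0.6
t 3.4333 tool [ 537.2 -149.6   85.3] F [0.4 0.7 0.3] shift cm [ 0.18  0.16 -0.13]
turn [-0.011 -0.001  0.   ]
turn [3.13e+00 0.00e+00 1.00e-03]
time: 3.77
tool_pos: [537.6, -149.1, 83.8]
tcp_rot: [-0.636, 1.57, -0.831]
contact_force: [0.2, -0.2, 1.1]
grip_width: 0.3
```

```bash
python3 -m creep '[{"tx":0.1,"ty":0,"tz":0,"wx":0,"wy":0,"wz":0,"gripper":1},{"tx":0.1,"ty":0,"tz":0,"wx":0,"wy":0,"wz":0,"gripper":1},{"tx":0.1,"ty":0,"tz":0,"wx":0,"wy":0,"wz":0,"gripper":1}]'
```

```text
time: 4.02
tool_pos: [537.6, -149.1, 83.8]
tcp_rot: [-0.739, 1.57, -0.933]
contact_force: [-2.4, -0.6, 8.1]
grip_width: 0.2
```

Cap1 is rigid too (8 N, no travel). On to cap2.

```bash
python3 -m creep '[{"tx":-1,"ty":0,"tz":0,"wx":0,"wy":0,"wz":0,"gripper":1},{"tx":-1,"ty":3,"tz":0,"wx":0,"wy":0,"wz":0,"gripper":1},{"tx":-1,"ty":6.5,"tz":-0.1,"wx":0,"wy":0,"wz":0,"gripper":1},{"tx":-1,"ty":6.5,"tz":-0.1,"wx":0,"wy":0,"wz":0,"gripper":1},{"tx":-0.6,"ty":6.5,"tz":-0.1,"wx":0,"wy":0,"wz":0,"gripper":1},{"tx":-0.3,"ty":6.5,"tz":-0.1,"wx":0,"wy":0,"wz":0,"gripper":1},{"tx":-0.2,"ty":6.5,"tz":-0.1,"wx":0,"wy":0,"wz":0,"gripper":1},{"tx":-0.2,"ty":6.5,"tz":-0.1,"wx":0,"wy":0,"wz":0,"gripper":1}]'; python3 mv.py 547.9 -84.9 83.5 -0.184
python3 -m creep '[{"tx":0.1,"ty":0,"tz":0,"wx":0,"wy":0,"wz":0,"gripper":1},{"tx":0.2,"ty":0,"tz":0,"wx":0,"wy":0,"wz":0,"gripper":1},{"tx":0.2,"ty":0,"tz":0,"wx":0,"wy":0,"wz":0,"gripper":1},{"tx":0.2,"ty":0,"tz":0,"wx":0,"wy":0,"wz":0,"gripper":1}]'
```

```text
time: 4.68
tool_pos: [548.7, -85.6, 84.2]
tcp_rot: [-3.02, 1.57, 3.068]
contact_force: [-1.0, 0.1, -0.2]
grip_width: 0.0
t 4.6833 tool [548.7 -85.6  84.2] F [-1.   0.1 -0.2] shift cm [ 0.07  0.05 -0.09]
turn [-0.011 -0.001  0.   ]
turn [3.13e+00 0.00e+00 2.00e-03]
time: 5.02
tool_pos: [549.0, -85.6, 83.8]
tcp_rot: [-0.812, 1.57, -1.007]
contact_force: [-2.8, -0.9, 8.9]
grip_width: 0.7
```

Cap2 is also rigid (9 N, z 83.8). Next is cap5, +64 mm along tool z.

```bash
python3 -m creep '[{"tx":-1,"ty":0,"tz":0,"wx":0,"wy":0,"wz":0,"gripper":1},{"tx":-1,"ty":0,"tz":3,"wx":0,"wy":0,"wz":0,"gripper":1},{"tx":-1,"ty":0,"tz":6.4,"wx":0,"wy":0,"wz":0,"gripper":1},{"tx":-1,"ty":0,"tz":6.4,"wx":0,"wy":0,"wz":0,"gripper":1},{"tx":-0.6,"ty":0,"tz":6.3,"wx":0,"wy":0,"wz":0,"gripper":1},{"tx":-0.3,"ty":0,"tz":6.3,"wx":0,"wy":0,"wz":0,"gripper":1},{"tx":-0.2,"ty":0,"tz":6.3,"wx":0,"wy":0,"wz":0,"gripper":1},{"tx":-0.2,"ty":0,"tz":6.3,"wx":0,"wy":0,"wz":0,"gripper":1}]'; python3 mv.py 610.8 -96.6 83.5 -0.184
python3 -m creep '[{"tx":0.1,"ty":0,"tz":0,"wx":0,"wy":0,"wz":0,"gripper":1},{"tx":0.2,"ty":0,"tz":0,"wx":0,"wy":0,"wz":0,"gripper":1},{"tx":0.2,"ty":0,"tz":0,"wx":0,"wy":0,"wz":0,"gripper":1},{"tx":0.2,"ty":0,"tz":0,"wx":0,"wy":0,"wz":0,"gripper":1}]'
```

```text
time: 5.68
tool_pos: [609.7, -96.6, 84.3]
tcp_rot: [3.117, 1.569, 2.923]
contact_force: [-0.3, 0.0, 0.1]
grip_width: 0.4
t 5.6833 tool [609.7 -96.6  84.3] F [-0.3  0.   0.1] shift cm [0.08 0.03 0.11]
turn [-0.01  -0.002 -0.   ]
turn [ 3.131e+00 -0.000e+00  3.000e-03]
time: 6.02
tool_pos: [610.5, -96.8, 83.8]
tcp_rot: [-1.039, 1.571, -1.233]
contact_force: [-2.3, 1.7, 5.0]
grip_width: 0.4
```

Cap5 is rigid as well (5 N, no travel). On to cap4. The gripper body's underside is about 20 mm above the weight's top there.

```bash
python3 -m creep '[{"tx":-1,"ty":0,"tz":0,"wx":0,"wy":0,"wz":0,"gripper":1},{"tx":-1,"ty":-3,"tz":0,"wx":0,"wy":0,"wz":0,"gripper":1},{"tx":-1,"ty":-6.4,"tz":0,"wx":0,"wy":0,"wz":0,"gripper":1},{"tx":-1,"ty":-6.4,"tz":0,"wx":0,"wy":0,"wz":0,"gripper":1},{"tx":-0.6,"ty":-6.4,"tz":0,"wx":0,"wy":0,"wz":0,"gripper":1},{"tx":-0.3,"ty":-6.4,"tz":0,"wx":0,"wy":0,"wz":0,"gripper":1},{"tx":-0.2,"ty":-6.4,"tz":0,"wx":0,"wy":0,"wz":0,"gripper":1},{"tx":-0.2,"ty":-6.4,"tz":0,"wx":0,"wy":0,"wz":0,"gripper":1}]'; python3 mv.py 599.1 -159.6 83.5 -0.184
python3 -m creep '[{"tx":0.1,"ty":0,"tz":0,"wx":0,"wy":0,"wz":0,"gripper":1},{"tx":0.2,"ty":0,"tz":0,"wx":0,"wy":0,"wz":0,"gripper":1},{"tx":0.2,"ty":0,"tz":0,"wx":0,"wy":0,"wz":0,"gripper":1},{"tx":0.2,"ty":0,"tz":0,"wx":0,"wy":0,"wz":0,"gripper":1}]'
```

```text
time: 6.68
tool_pos: [598.4, -158.5, 84.2]
tcp_rot: [2.836, 1.57, 2.643]
contact_force: [-0.2, -0.3, 0.9]
grip_width: 0.1
t 6.6833 tool [ 598.4 -158.5   84.2] F [-0.2 -0.3  0.9] shift cm [ 0.07 -0.1   0.09]
turn [-0.009 -0.001 -0.   ]
turn [ 3.133e+00 -1.000e-03  2.000e-03]
time: 7.02
tool_pos: [598.8, -159.3, 82.9]
tcp_rot: [-0.208, 1.57, -0.402]
contact_force: [0.5, 0.9, 1.3]
grip_width: 0.3
```

Cap4 appears to give: z 82.9 at only 1.3 N. I'll push further in small steps.

```bash
python3 -m creep '[{"tx":0.1,"ty":0,"tz":0,"wx":0,"wy":0,"wz":0,"gripper":1},{"tx":0.2,"ty":0,"tz":0,"wx":0,"wy":0,"wz":0,"gripper":1},{"tx":0.2,"ty":0,"tz":0,"wx":0,"wy":0,"wz":0,"gripper":1},{"tx":0.2,"ty":0,"tz":0,"wx":0,"wy":0,"wz":0,"gripper":1}]'
python3 -m creep '[{"tx":0.1,"ty":0,"tz":0,"wx":0,"wy":0,"wz":0,"gripper":1},{"tx":0.2,"ty":0,"tz":0,"wx":0,"wy":0,"wz":0,"gripper":1},{"tx":0.2,"ty":0,"tz":0,"wx":0,"wy":0,"wz":0,"gripper":1},{"tx":0.2,"ty":0,"tz":0,"wx":0,"wy":0,"wz":0,"gripper":1}]'
```

```text
time: 7.35
tool_pos: [598.7, -159.6, 80.8]
tcp_rot: [-0.144, 1.57, -0.338]
contact_force: [0.2, 2.5, 2.6]
grip_width: 0.6
time: 7.68
tool_pos: [598.7, -159.8, 78.8]
tcp_rot: [-0.405, 1.57, -0.599]
contact_force: [0.5, 1.7, 3.4]
grip_width: 0.5
```

```bash
python3 -m creep '[{"tx":0.1,"ty":0,"tz":0,"wx":0,"wy":0,"wz":0,"gripper":1},{"tx":0.1,"ty":0,"tz":0,"wx":0,"wy":0,"wz":0,"gripper":1},{"tx":0.1,"ty":0,"tz":0,"wx":0,"wy":0,"wz":0,"gripper":1},{"tx":0.1,"ty":0,"tz":0,"wx":0,"wy":0,"wz":0,"gripper":1},{"tx":0.1,"ty":0,"tz":0,"wx":0,"wy":0,"wz":0,"gripper":1},{"tx":0.1,"ty":0,"tz":0,"wx":0,"wy":0,"wz":0,"gripper":1}]'
python3 - <<'E'
from h import *
c=cap("scene"); save(c,"s1.png",cv2.resize(c["frame"][100:300,150:400],None,fx=3,fy=3))
E
```

```text
time: 8.18
tool_pos: [598.7, -159.7, 77.8]
tcp_rot: [-0.384, 1.57, -0.578]
contact_force: [0.3, 1.0, 4.4]
grip_width: 0.3
```

View pics/s1.png

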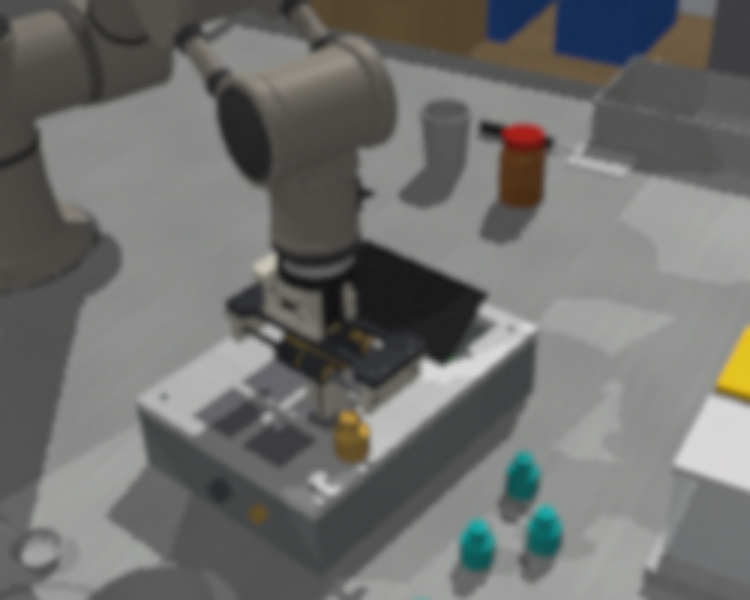

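The door stands open (crop px ~430,300) and the brass weight is still upright (350,435). I'll retreat straight up, then back toward the robot.

```bash
python3 -m creep '[{"tx":-1,"ty":0,"tz":0,"wx":0,"wy":0,"wz":0,"gripper":1},{"tx":-3,"ty":0,"tz":0,"wx":0,"wy":0,"wz":0,"gripper":1},{"tx":-6,"ty":0,"tz":0,"wx":0,"wy":0,"wz":0,"gripper":1},{"tx":-9,"ty":0,"tz":0,"wx":0,"wy":0,"wz":0,"gripper":1},{"tx":-12,"ty":0,"tz":0,"wx":0,"wy":0,"wz":0,"gripper":1},{"tx":-15,"ty":0,"tz":0,"wx":0,"wy":0,"wz":0,"gripper":1},{"tx":-17,"ty":0,"tz":0,"wx":0,"wy":0,"wz":0,"gripper":1},{"tx":-17,"ty":0,"tz":0,"wx":0,"wy":0,"wz":0,"gripper":1}]'
python3 -m creep '[{"tx":0,"ty":-2,"tz":-3,"wx":0,"wy":0,"wz":0,"gripper":1},{"tx":0,"ty":-4,"tz":-6,"wx":0,"wy":0,"wz":0,"gripper":1},{"tx":0,"ty":-6,"tz":-9,"wx":0,"wy":0,"wz":0,"gripper":1},{"tx":0,"ty":-8,"tz":-12,"wx":0,"wy":0,"wz":0,"gripper":1},{"tx":0,"ty":-10,"tz":-15,"wx":0,"wy":0,"wz":0,"gripper":1},{"tx":0,"ty":-12,"tz":-18,"wx":0,"wy":0,"wz":0,"gripper":1},{"tx":0,"ty":-12,"tz":-18,"wx":0,"wy":0,"wz":0,"gripper":1},{"tx":0,"ty":-12,"tz":-18,"wx":0,"wy":0,"wz":0,"gripper":1}]'
python3 - <<'E'
from h import *
import pickle
c=cap("scene"); save(c,"s2.png"); t=cap("top"); save(t,"t2.png")
E
```

```text
time: 8.9
tool_pos: [599.9, -160.5, 253.2]
tcp_rot: [-0.262, 1.563, -0.456]
contact_force: [0.6, -0.6, -0.3]
grip_width: 0.7
time: 9.57
tool_pos: [397.2, -243.2, 247.5]
tcp_rot: [2.86, 1.57, 2.663]
contact_force: [0.2, 1.2, 0.2]
grip_width: 0.1
```

View pics/s2.png

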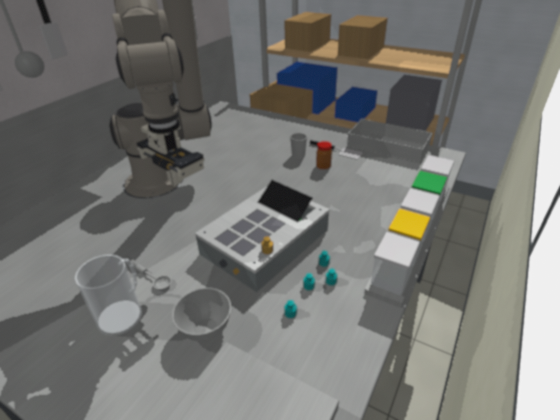

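View pics/t2.png

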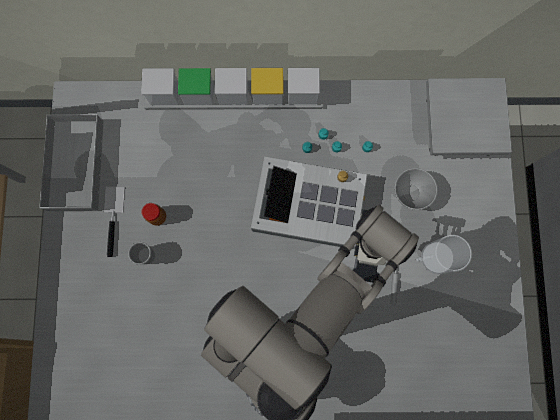

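The door is open (scene px 287,200), the brass weight hasn't moved (scene 267,243; top 343,176), and the bystanders are where they were. The hand is clear, and the force reading is just noise. Handing in.

```bash
python3 -c "
from plant import *
close_job()"
```

```text
the job is handed in; nothing more can be done
```

The door is open and the job is handed in, at about 9.7 s on the robot's clock. The release was cap4, the middle cap of the far row.

- **Finding it:** I felt the caps with closed fingertips in the order 0, 1, 2, 5, 4. The first four were rigid: 5–9 N at z ≈ 83.8 mm with no travel. Cap4 gave at about 1.3 N, and I pushed it down about 6 mm at 4.4 N. Cap3 was not tried.
- **Last checks:** After the hand had backed off, pictures from both cameras showed the door standing open. The brass weight was at the same pixel as before, and the visible bystanders were in place. The gripper was clear at z ≈ 248 mm with only sensor noise on the force. In the last top picture the arm hid the spoon, but it looked unmoved in the scene view. The highest contact force I read was about 9.5 N.
- **What went wrong:** The first move command was refused because each row needs all seven keys. Nothing moved then. No check failed or disagreed.

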